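Set the kitchen machine to its kneading speed

TASK

The white kitchen machine with the steel bowl is parked: its speed lever stands in the slot of the zigzag gate farthest from the bowl. Guide the lever through the gate, past the middle slot, until it is fully home at the end of the slot nearest the bowl (kneading speed), and let go. Do not knock over or push about the glass jar beside the machine.

Things in the scene. Friction and masses are not known exactly. Their poses are not given: they have to be found in the camera images.
- lever_grip (a point): Speed lever: upright wooden barrel grip, 26 mm diameter, 48 mm tall (92 to 140 mm above the worktop), on a 10 mm steel post in the gate of the white machine. Point: on its axis, 115 mm above the worktop. Stays upright, slides level along the channels with about 1.5 to 3 N friction, stays where left, cannot be lifted. The grey grinder's similar lever in a straight slot is not it.
- last_slot (a point): Where lever_grip must end: end of the kneading slot (nearest the bowl), 115 mm above the worktop. Channel centre line in mixer's frame, x,y in mm: parked slot (-30,45), lever starts at x -30 to 0, to (20,45); across to (20,0); back along the middle slot to (-5,0); across to (-5,-45); on to the end (35,-45). The middle slot's rest, x -5 to -35, is a dead end.
- mixer: White machine, fixed, 210 (x) by 490 (y) by 80 mm high. Origin on the worktop under the gate's middle; z up, +y along the machine away from the bowl, +x away from the robot at yaw 0. Bowl 194 mm across at y = -240 mm, rim 160 mm high. Gate plate aluminium, 120 by 150 mm, top 80 mm high, channel 22 mm wide (post has 6 mm play each side). Nothing else over 90 mm high within 70 mm of the channel.
- jar: A closed glass jar, 72 mm in diameter and 100 mm high, standing loose on the worktop beside the machine's end away from the bowl. The origin is the centre of its underside.
Not all that is in view belongs to the job. What is shaped like the jar but blue is not meant.

How it is judged (in metres and radians):
At the end, for the whole second after the job is handed in: The speed lever stands in the kneading slot, its grip within 14 mm (horizontally) of the slot's end, let go of, and the jar stands upright (horizontal distance between lever_grip and last_slot below 0.014 m and y of lever_grip in the frame of mixer below -0.034 m and angle between jar's own z axis and vertical below 0.2 rad); the robot touches nothing.
It fails at once if the glass jar is pushed more than 30 mm from where it stood or knocked over (distance of jar from where it was at the start of the episode above 0.03 m or angle between jar's own z axis and vertical above 0.35 rad).
It also fails if it takes over 40 s, if anything falls off the work surface, if the arm or the gripper's body presses on something with over 40 N, if the wrist force passes 120 N, or if a joint passes its speed limit or range.

ROBOT

A 6-joint arm with a two-finger parallel gripper is mounted at the origin on the work surface. World frame = base frame: x ahead of the robot, y to its left, z up, the work surface at z = 0. Lengths are in mm, angles in rad, forces in N, time in s.
With the tool pointing down it reaches from about 325 to 900 mm from the base axis. Payload 6.1 kg.
Tool frame: the origin (TCP) lies midway between the tips of the shut fingers; the grasp point (between the pads) lies 19 mm behind it; z points along the fingers, y is the line along which they close (so a half turn about z gives the same grasp; the last joint's range is limited). The gripper opens to 87 mm and grips with 3 to 60 N. Pads are 19 mm wide; open, the fingers measure 117 mm over their backs; the gripper's body (75 mm by 190 mm) begins 51 mm behind the grasp point.
Start: joints at [1.035, 0.22, 1.526, -0, 1.395, -0.126], TCP at [249.014, 573.243, 222.538] pointing down, gripper open.
Joint ranges: [-2.98, 2.98], [-0.91, 2.08], [0.09, 2.57], [-1.24, 4.39], [0.2, 2.65], [-2.68, 2.68]. Speed limits (rad/s): [2.57, 2.57, 3.01, 3.14, 3.14, 3.14].

INTERFACE

Orientations are given as a rotation vector (axis times angle).
In Python, from workcell import sensors, viewer, workorder gives the robot as it stands.
- The arm moves only by the tool servo_tool, never from a script. Its argument "plan" is one flat list of numbers, 5 for each row, row after row: the shift along the tool's x, y, z normalised to -1 to 1, where 1 is 25 mm, then the turn about the tool's z normalised to -1 to 1, where 1 is 0.12 rad, then the closure, from 0 (fully open) to 1 (shut). A call has exactly 10 rows; each row shifts and turns the commanded pose from where the row before left it, along the tool's axes as they then stand; what a row does not reach is not made up. A row lasts 1/8 s, in which the tool goes at most 62.5 mm and 10.7 degrees, less where a joint would pass 70% of its speed; a pose out of reach is approached as far as the arm can. A call with a number of a shift or a turn outside -1 to 1 is refused whole. A call with a gripper value outside its range is refused whole. The fingers move at their own pace and stop on an object; "grip_force" is the grip in N (left out, the last holds). Time passes only in rows, so rows that do not move let the fingers close, or fill a call up. It gives the time, the measured TCP pose, the force, the opening and the grip force at its end, in the units of the state.
- sensors.sense(): the state, without advancing time (a new reading comes with each control period).
- viewer.get_image(name): name is "scene" or "top"; returns a dict with "frame" (420x560x3 uint8, red, green, blue), "K" (3x3 intrinsics, pixels), "cam_to_world" (4x4, takes a point from camera to world coordinates). Camera axes: x right, y up, looking along -z (the intrinsics and any distortion apply to the point x, -y, -z); pixel columns grow to the right and rows downward; lengths in mm; the calibration is good to about 2 mm. A picture is of the moment at which its call begins. There is no depth.
- workorder.job_done(): hands the job in; it is judged then, once.
The state is a dict: "clock": time; "q": joint angles; "qd": joint speeds; "effort": joint torques, N m; "tool_pos": TCP position; "tool_rot": TCP orientation; "wrist_force": force on the tool from outside, world axes, zero at the start; "ft_torque": the same for the moment, N m; "gripper_width": finger opening in mm; "gripper_force": force on a finger pad.
Only numpy, scipy, OpenCV 4.12 (cv2) and the standard library are available. Lean on these libraries where they do the work, as an engineer would, in place of code of your own. Each camera call takes 0.05 s, during which the arm holds its last target. There are 200 camera calls.

## Working session

There is one attempt and no reset: what is moved stays moved. The work goes in short steps, Python scripts to look and compute and a tool call to move; the robot and the scene stay as the last step left them, time stands still between calls to the robot, and variables do not carry over. Pictures are saved under pics/ and viewed, at most 10 in all, crops included, and the job is handed in when it is done.

Besides the shell and the picture viewer there is one more tool, called after "Emit:" as name(argument=value, ...), one argument or row to a line, values as JSON. servo_tool: Moves the arm, as the interface text tells. Scaled input: -1 to 1 covers 25 mm each way for a shift and 0.12 rad each way for a turn. Its arguments: {"type":"object","properties":{"plan":{"type":"array"},"grip_force":{"type":"number"}},"required":["plan"]}

```bash
mkdir -p pics
cat > h.py <<'E'
import numpy as np, cv2, json
from workcell import sensors, viewer, workorder
def snap(n,f):
    d=viewer.get_image(n); cv2.imwrite(f'pics/{f}.png',cv2.cvtColor(d['frame'],cv2.COLOR_RGB2BGR))
    np.savez(f'pics/{f}.npz',**{k:np.array(v) for k,v in d.items()}); return d
def ray(d,u,v,z):
    K=np.array(d['K']);T=np.array(d['cam_to_world'])
    p=np.linalg.inv(K)@[u,v,1]; r=T[:3,:3]@[p[0],-p[1],-p[2]]; o=T[:3,3]
    return o+r*(z-o[2])/r[2]
def proj(d,P):
    K=np.array(d['K']);T=np.array(d['cam_to_world'])
    c=T[:3,:3].T@(np.array(P,float)-T[:3,3]); p=K@[c[0],-c[1],-c[2]]; return p[:2]/p[2]
E
python3 - <<'E'
from h import *
for n in('scene','top'):
    d=snap(n,n+'0'); print(d.keys(),np.round(d['cam_to_world'],2).tolist(),np.round(d['K'],1).tolist())
print(sensors.sense())
E
```

```text
dict_keys(['frame', 'K', 'cam_to_world']) [[0.03, -0.7, 0.72, 1237.76], [1.0, 0.01, -0.03, 193.0], [0.02, 0.72, 0.7, 699.92], [0.0, 0.0, 0.0, 1.0]] [[544.1, 0.0, 280.6], [0.0, 544.1, 210.4], [0.0, 0.0, 1.0]]
dict_keys(['frame', 'K', 'cam_to_world']) [[0.03, 1.0, -0.08, 515.37], [-1.0, 0.03, 0.02, 247.17], [0.02, 0.08, 1.0, 960.39], [0.0, 0.0, 0.0, 1.0]] [[454.5, 0.0, 275.2], [0.0, 454.5, 206.3], [0.0, 0.0, 1.0]]
{'clock': 0.1, 'q': array([ 1.03488548e+00,  2.21153416e-01,  1.52750932e+00, -3.25864720e-05,
        1.39466251e+00, -1.26098576e-01]), 'qd': array([-0.00043059, -0.0008567 , -0.00255127,  0.00030419, -0.00069418,
       -0.00067209]), 'effort': array([ 2.80266767e-05, -4.95946777e+01, -3.88520086e+01,  6.99884444e-02,
        5.15599817e-02, -1.09250490e-05]), 'tool_pos': array([248.75093283, 572.76154778, 221.53613916]), 'tool_rot': array([-6.39118948e-01, -3.07535000e+00,  2.58975502e-03]), 'wrist_force': array([-0.17982953, -0.22098559,  0.57377524]), 'ft_torque': array([0.02951642, 0.02140319, 0.00683618]), 'gripper_force': 0.0, 'gripper_width': 87.034329692685}
```

View pics/scene0.png

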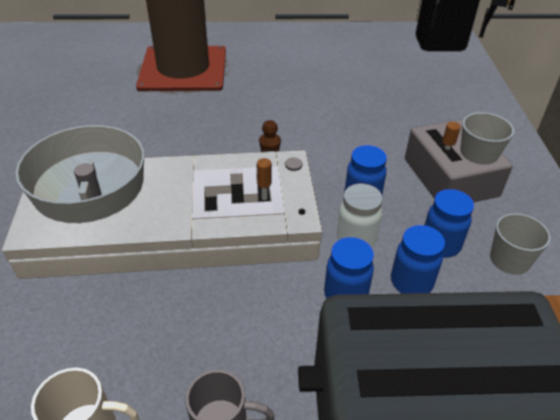

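View pics/top0.png

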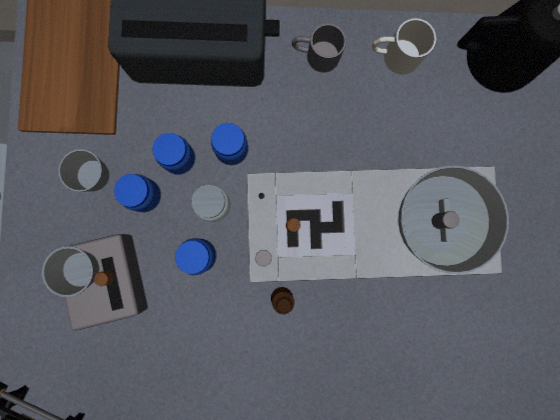

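The two candidate levers in the top view are at (293,225), on the white machine's zigzag gate, and at (101,279), on the grey grinder's straight slot. The first fits the description. The clear jar is at (210,203), with blue decoys around it. I'll confirm in an enlarged crop.

Run:
```python
import cv2
a=cv2.imread('pics/top0.png')[160:300,180:370]
b=cv2.imread('pics/scene0.png')[120:280,180:400]
cv2.imwrite('pics/c1.png',cv2.resize(a,None,fx=4,fy=4,interpolation=cv2.INTER_CUBIC))
cv2.imwrite('pics/c2.png',cv2.resize(b,None,fx=3.5,fy=3.5,interpolation=cv2.INTER_CUBIC))
```

```text
(no output)
```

View pics/c1.png

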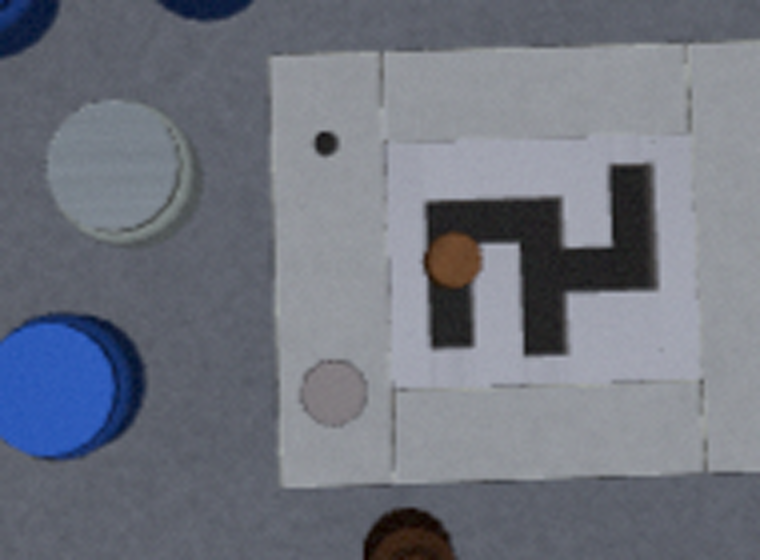

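View pics/c2.png

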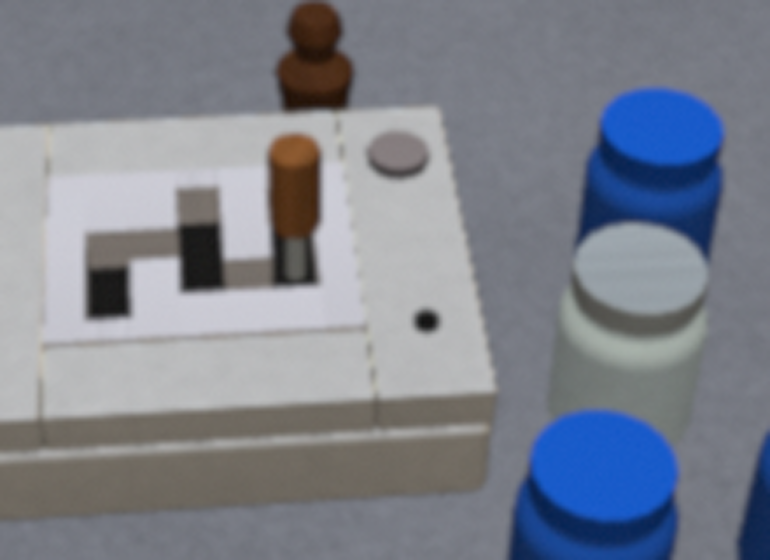

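```bash
cat > fit.py <<'E'
from h import *
from scipy.optimize import least_squares
t=np.load('pics/top0.npz'); s=np.load('pics/scene0.npz')
A=[(387,142,60,75),(692,134,60,-75),(699,381,-60,-75),(393,388,-60,75),(431,348,-41,56),(474,348,-41,34),(427,201,31,56),(560,198,31,-11),(525,356,-46,11),(567,354,-46,-11),(611,165,46,-34),(654,164,46,-56),(656,290,-16,-56)]
B=[(56,178,-60,-75),(338,165,-60,75),(366,325,60,75),(43,343,60,-75),(130,316,46,-34),(87,319,46,-56),(318,282,31,56)]
C=[(t,180+(u+.5)/4-.5,160+(v+.5)/4-.5,x,y) for u,v,x,y in A]; D=[(s,180+(u+.5)/3.5-.5,120+(v+.5)/3.5-.5,x,y) for u,v,x,y in B]
def M(p,x,y,z): 
    c,n=np.cos(p[2]),np.sin(p[2]); return np.array([p[0]+c*x-n*y,p[1]+n*x+c*y,z])
def fit(L):
    r=least_squares(lambda p:np.concatenate([proj(d,M(p,x,y,80))-(u,v) for d,u,v,x,y in L]),[550,250,0]); return r.x,np.sqrt(r.cost*2/len(L))
def W(d,k,cx,cy,f,z): return ray(d,k[0]+(cx+.5)/f-.5,k[1]+(cy+.5)/f-.5,z)
if __name__=='__main__':
    for L in (C,D,C+D): print(fit(L))
    p=fit(C+D)[0]
    lt=W(t,(180,160),454,260,4,140); ls=W(s,(180,120),296,150,3.5,140)
    for n,l in(('top',lt),('scene',ls)):
        c,k=np.cos(p[2]),np.sin(p[2]); e=l[:2]-p[:2]; print(n,l,'mixer frame',c*e[0]+k*e[1],-k*e[0]+c*e[1])
    print('jar',W(t,(180,160),115,168,4,100),W(s,(180,120),640,268,3.5,100))
    for x,y in[(-30,45),(20,45),(20,0),(-5,0),(-5,-45),(35,-45)]: print(M(p,x,y,115))
    from scipy.spatial.transform import Rotation as R
    print(R.from_rotvec(sensors.sense()['tool_rot']).as_matrix().round(3))
E
python3 fit.py
```

```text
(array([5.48892915e+02, 1.50848920e+02, 5.19060272e-02]), np.float64(0.5049802432261048))
(array([5.47719974e+02, 1.51804412e+02, 5.77901438e-02]), np.float64(1.2951432910991838))
(array([5.48582885e+02, 1.51293290e+02, 5.51064527e-02]), np.float64(0.9489135342350882))
top [545.82261234 197.51519365 140.        ] mixer frame -0.2102468864802005 46.30377177073563
scene [547.64117688 198.24446119 140.        ] mixer frame 1.6457241225897765 46.931768371353996
jar [586.32844288 356.79577841 100.        ] [587.94132081 358.08955666 100.        ]
[516.14988925 194.57262408 115.        ]
[566.07399043 197.3265524  115.        ]
[568.55252592 152.39486134 115.        ]
[543.59047533 151.01789718 115.        ]
[546.06901082 106.08620612 115.        ]
[586.00829176 108.28934877 115.        ]
[[-0.917  0.398 -0.001]
 [ 0.398  0.917 -0.002]
 [ 0.    -0.002 -1.   ]]
```

The grip at crop (454,260) sits on the white machine's zigzag gate, and the clear jar is at (115,168). The lever comes out at mixer (0,46), which matches the channel. Next I align the tool yaw, raise it, and move across above the lever.

Emit:
servo_tool(
  plan=[0,0,-0.4,-0.97,0,0,0,-0.4,-0.97,0,0,0,-0.4,-0.97,0,0,0,-0.4,-0.97,0,-0.69,-0.98,0,0,0,-0.69,-0.98,0,0,0,-0.69,-0.98,0,0,0,-0.69,-0.98,0,0,0,-0.69,-0.98,0,0,0,-0.69,-0.98,0,0,0],
  grip_force=25,
)

```text
clock: 1.35
tool_pos: [360.9, 431.2, 262.0]
tool_rot: [0.088, -3.14, 0.001]
wrist_force: [0.3, -0.2, -1.2]
gripper_width: 87.2
gripper_force: 0.0
```

Emit:
servo_tool(
  plan=[-0.69,-0.98,0,0,0,-0.69,-0.98,0,0,0,-0.69,-0.98,0,0,0,-0.69,-0.98,0,0,0,-0.69,-0.98,0,0,0,-0.69,-0.98,0,0,0,-0.69,-0.98,0,0,0,-0.69,-0.98,0,0,0,-0.69,-0.98,0,0,0,-0.69,-0.98,0,0,0],
)

```text
clock: 2.6
tool_pos: [546.7, 196.4, 262.0]
tool_rot: [0.088, -3.139, 0.0]
wrist_force: [0.1, 0.2, 0.2]
gripper_width: 87.3
gripper_force: 0.0
```

Emit:
servo_tool(
  plan=[0,0,0.8,0,0,0,0,0.8,0,0,0,0,0.8,0,0,0,0,0.8,0,0,0,0,0.8,0,0,0,0,0.8,0,0,0,0,0.8,0,0,0,0,0.8,0,0,0,0,0.1,0,0,0,0,0,0,0],
)

```text
clock: 3.85
tool_pos: [546.6, 197.2, 100.1]
tool_rot: [-0.088, 3.14, -0.0]
wrist_force: [0.8, -0.1, 0.2]
gripper_width: 87.0
gripper_force: 0.0
```

Run:
```python
from h import *
snap('scene','s1');a=cv2.imread('pics/s1.png')[90:290,180:400]
cv2.imwrite('pics/c3.png',cv2.resize(a,None,fx=3,fy=3))
```

```text
(no output)
```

View pics/c3.png

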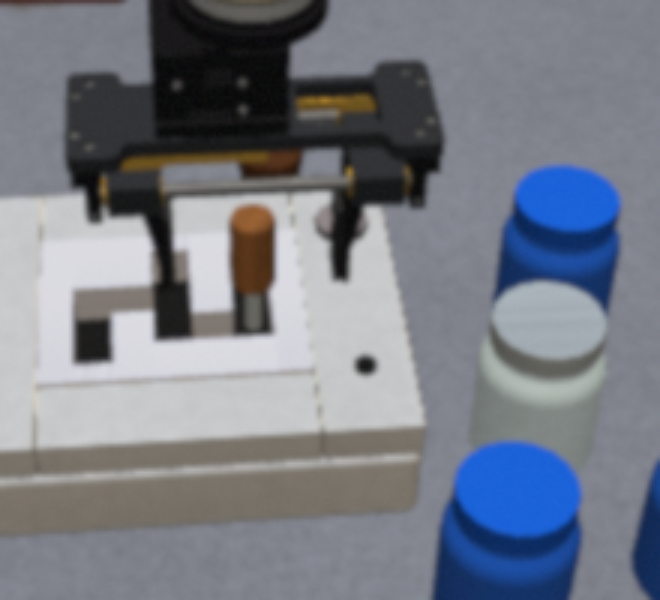

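The lever, at crop (252,250), stands between the fingers and everything else is clear of them. Closing now.

Emit:
servo_tool(
  plan=[0,0,0,0,1,0,0,0,0,1,0,0,0,0,1,0,0,0,0,1,0,0,0,0,1,0,0,0,0,1,0,0,0,0,1,0,0,0,0,1,0,0,0,0,1,0,0,0,0,1],
  grip_force=25,
)

```text
clock: 5.15
tool_pos: [546.4, 197.2, 100.0]
tool_rot: [0.088, -3.14, 0.0]
wrist_force: [-0.1, -0.9, 0.1]
gripper_width: 25.0
gripper_force: 25.0
```

Emit:
servo_tool(
  plan=[-0.2,0,0,0,1,-0.2,0,0,0,1,-0.2,0,0,0,1,-0.2,0,0,0,1,0,0,0,0,1,0,0,0,0,1,0,-0.2,0,0,1,0,-0.2,0,0,1,0,-0.2,0,0,1,0,0,0,0,1],
)

```text
clock: 6.4
tool_pos: [567.3, 182.6, 100.1]
tool_rot: [0.087, -3.14, 0.001]
wrist_force: [1.2, -0.2, -1.0]
gripper_width: 25.5
gripper_force: 25.0
```

Emit:
servo_tool(
  plan=[0,-0.24,0,0,1,0,-0.24,0,0,1,0,-0.24,0,0,1,0,-0.24,0,0,1,0,-0.24,0,0,1,0,0,0,0,1,0.25,0,0,0,1,0.25,0,0,0,1,0.25,0,0,0,1,0.25,0,0,0,1],
)

```text
clock: 7.65
tool_pos: [543.4, 152.1, 100.1]
tool_rot: [-0.088, 3.14, -0.0]
wrist_force: [2.1, -1.0, -0.4]
gripper_width: 25.2
gripper_force: 25.0
```

Run:
```python
from h import *
s=sensors.sense();e=s['tool_pos'][:2]-[548.6,151.3];c,k=np.cos(.055),np.sin(.055);print(c*e[0]+k*e[1],-k*e[0]+c*e[1],s['wrist_force'],s['gripper_width'])
snap('scene','s2');a=cv2.imread('pics/s2.png')[90:290,180:400]
cv2.imwrite('pics/c4.png',cv2.resize(a,None,fx=3,fy=3))
```

```text
-5.131449946615368 1.0471411816973162 [ 2.10309884 -0.96192106 -0.44908152] 25.21956650592401
```

View pics/c4.png

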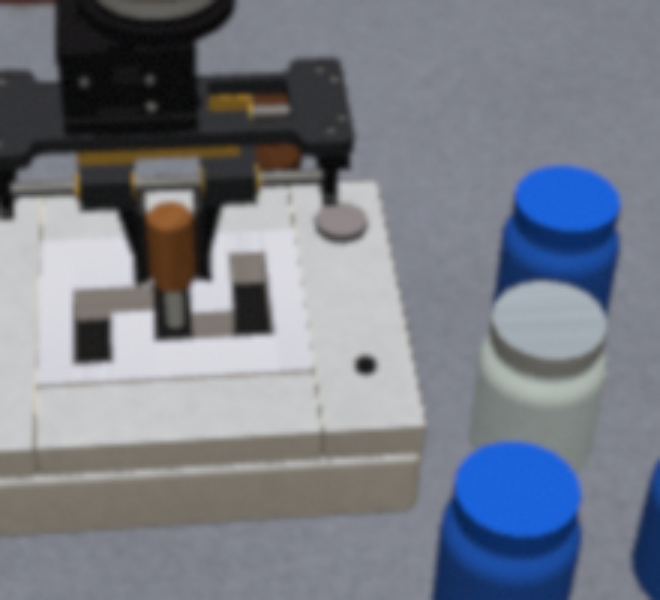

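The lever is held at crop (172,245), in the middle slot at mixer (-5,1). Next, across to the kneading slot.

Emit:
servo_tool(
  plan=[0,-0.23,0,0,1,0,-0.23,0,0,1,0,-0.23,0,0,1,0,-0.23,0,0,1,0,-0.23,0,0,1,0,-0.23,0,0,1,0,-0.23,0,0,1,0,-0.23,0,0,1,0,0,0,0,1,0,0,0,0,1],
)

```text
clock: 8.95
tool_pos: [546.6, 105.6, 100.0]
tool_rot: [0.087, -3.14, 0.001]
wrist_force: [-0.3, -1.5, -0.9]
gripper_width: 25.4
gripper_force: 25.0
```

Emit:
servo_tool(
  plan=[-0.2,0,0,0,1,-0.2,0,0,0,1,-0.2,0,0,0,1,-0.2,0,0,0,1,-0.2,0,0,0,1,-0.2,0,0,0,1,-0.2,0,0,0,1,-0.2,0,0,0,1,-0.08,0,0,0,1,0,0,0,0,1],
)

```text
clock: 10.2
tool_pos: [588.8, 108.5, 100.1]
tool_rot: [-0.088, 3.14, 0.0]
wrist_force: [-0.6, -0.2, -0.9]
gripper_width: 25.7
gripper_force: 25.0
```

Emit:
servo_tool(
  plan=[0,0,0,0,0,0,0,0,0,0,0,0,0,0,0,0,0,0,0,0,0,0,0,0,0,0,0,0,0,0,0,0,0,0,0,0,0,0,0,0,0,0,0,0,0,0,0,0,0,0],
)

```text
clock: 11.45
tool_pos: [588.4, 108.5, 100.0]
tool_rot: [0.088, -3.14, 0.0]
wrist_force: [-0.5, 0.1, 0.4]
gripper_width: 86.8
gripper_force: 0.0
```

Emit:
servo_tool(
  plan=[0,0,-0.5,0,0,0,0,-0.8,0,0,0,0,-0.8,0,0,0,0,-0.8,0,0,0,0,-0.8,0,0,0,0,-0.8,0,0,0,0,-0.8,0,0,0,0,-0.8,0,0,0,0,0,0,0,0,0,0,0,0],
)

```text
clock: 12.7
tool_pos: [588.1, 108.4, 251.9]
tool_rot: [0.088, -3.139, 0.0]
wrist_force: [1.2, 0.5, -0.2]
gripper_width: 86.9
gripper_force: 0.0
```

Run:
```python
from h import *
snap('scene','s3');a=cv2.imread('pics/s3.png')[90:290,180:400]
cv2.imwrite('pics/c5.png',cv2.resize(a,None,fx=3,fy=3))
```

```text
(no output)
```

View pics/c5.png

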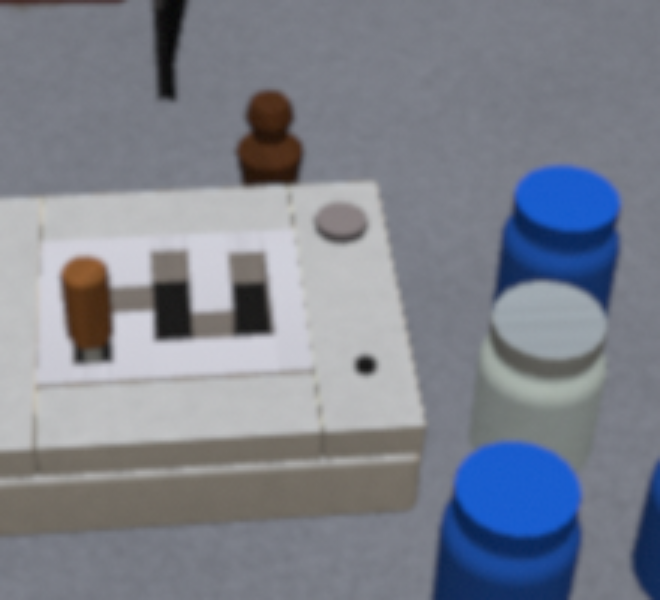

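The lever is at crop (85,270), at the near end of the last slot. The jar at (548,320) hasn't moved and the gripper is clear. I'll check the number and hand in.

Run:
```python
from h import *
d=np.load('pics/s3.npz'); p=ray(d,180+85.5/3-.5,90+270.5/3-.5,140); e=np.hypot(*(p[:2]-[586,108.3])); print(p,e)
if e<9: print(workorder.job_done())
```

```text
[588.78473495 109.7203524  140.        ] 3.1260437708044972
the job is handed in; nothing more can be done
None
```

The speed lever is home in the kneading slot, about 3 mm from the slot's end by the last picture, and let go; the jar was not moved, the gripper is clear, and I handed the job in at about 13 s (no verdict was returned).

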